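Sort the finished prints into their trays

ROBOT

A 6-joint arm with a two-finger parallel gripper is mounted at the origin on the work surface. World frame = base frame: x ahead of the robot, y to its left, z up, the work surface at z = 0. Lengths are in m, angles in rad, forces in N, time in s.
With the tool pointing down it reaches from about 0.35 to 0.85 m from the base axis. Payload 8.1 kg.
Tool frame: the origin (TCP) lies at the very end of the fingers, on their centre line; the grasp point (between the pads) lies 19 mm behind it; z points along the fingers, y is the direction in which the jaws open and shut (so a half turn about z gives the same grasp; the last joint's range is limited). The gripper opens to 93 mm and grips with 3 to 60 N. Pads are 15 mm wide; open, the fingers measure 128 mm over their backs; the gripper's body (75 mm by 188 mm) begins 65 mm behind the grasp point.
Start: joints at [-1.267, 0.13, 1.488, -0, 1.523, -0.085], TCP at [0.227, -0.555, 0.219] pointing down, gripper open.
Joint ranges: [-2.96, 2.96], [-0.89, 2.26], [0.02, 2.5], [-1.34, 4.48], [0, 2.73], [-2.66, 2.66]. Speed limits (rad/s): [2.39, 2.39, 2.79, 3.14, 3.14, 3.14].

INTERFACE

Orientations are given as a rotation vector (axis times angle).
In Python, from plant import robot gives the robot as it stands.
- The arm moves only by the shell command python3 -m inch 'ROWS' [FORCE]. ROWS is JSON, a list that holds one entry, the list of rows, each a list of 7 numbers: the shift along the tool's x, y, z in cm, then the turn, a rotation vector about the tool's x, y, z in degrees, then the gripper command: -1 is fully open, 1 is shut, values between are in proportion. A call has 1 to 5 rows; each row shifts and turns the commanded pose from where the row before left it, along the tool's axes as they then stand; what a row does not reach is not made up. A row lasts 1/10 s, in which the tool goes at most 50 mm and 8.59 degrees, less where a joint would pass 70% of its speed; a pose out of reach is approached as far as the arm can. A call with a gripper value outside its range is refused whole. The fingers move at their own pace and stop on an object; FORCE is the grip in N (left out, the last holds). Time passes only in rows, so rows that do not move let the fingers close. It gives the time, the measured TCP pose, the force and the opening at its end, in the units of the state.
- robot.read_state(): the state, without advancing time (a new reading comes with each control period).
- robot.read_camera(name): name is "side" or "top"; returns a dict with "image" (480x640x3 uint8, blue, green, red), "K" (3x3 intrinsics, pixels), "distortion" ([k1, k2, p1, p2, k3] as OpenCV has them; the pictures are not rectified), "R" (3x3) and "t" (3): a world point X has camera coordinates R X + t. Camera axes: x right, y down, z forward; pixel columns grow to the right and rows downward; lengths in m; the calibration is good to about 2 mm. A picture is of the moment at which its call begins. There is no depth.
- robot.close_job(): hands the job in, once; it reports no verdict.
The state is a dict: "t": time; "q": joint angles; "dq": joint speeds; "joint_torque": joint torques, N m; "tool_pos": TCP position; "orientation": TCP orientation; "force": force on the tool from outside, world axes, zero at the start; "wrist_torque": the same for the moment, N m; "opening": finger opening in m.
Only numpy, scipy, OpenCV 4.12 (cv2) and the standard library are available. Lean on these libraries where they do the work, as an engineer would, in place of code of your own. Each camera call takes 0.05 s, during which the arm holds its last target. There are 200 camera calls.

TASK

The build plate is out of the printer with five loose prints on it: sort them into the trays, the two good gears in the gear tray, the wheel in the wheel tray, the bracket in the bracket tray, and the failed gear with the shifted layers in the red scrap tray. Lower each one in rather than dropping it, and leave them all lying flat on the tray floor the same way up as now, none on top of another or propped on a wall. Leave the glue stick standing where it is.

Things in the scene. Friction and masses are not known exactly. Their poses are not given: they have to be found in the camera images.
- gear_large: The good large gear: orange printed spur gear, toothed disc 56 across and 12 thick, with a round hub 26 across that rises from the middle of the disc to 32 above the underside; 35 g. Grip it by the hub. Origin: centre of the underside, z up the hub axis. Lies loose on the build plate (dark, 180 square, 2 thick).
- gear_small: The good small gear: orange printed spur gear, toothed disc 36 across and 12 thick, round hub 20 across rising from the middle to 32 above the underside; 18 g. Grip it by the hub. Origin: centre of the underside, z up the hub axis. Lies loose on the build plate (dark, 180 square, 2 thick).
- wheel: The wheel: blue printed wheel lying on its side, 56 across; rim 18 high, web between rim and hub 8 thick, round hub 22 across rising from the middle to 38 above the underside; 30 g. Grip it by the hub, above the rim. Origin: centre of the underside, z up the hub axis. Lies loose on the build plate (dark, 180 square, 2 thick).
- bracket: The bracket: green printed L-shaped motor bracket. Base plate 48 (x) x 34 (y) x 6 thick, lying flat; along its +y edge an upright flange 48 long (x) and 9 thick, from 8 to 17 on the y axis (middle at y = +12.5), its top 36 above the underside; 22 g. Grip it across the flange (along its y). Origin: centre of the underside of the base, z up. Lies loose on the build plate (dark, 180 square, 2 thick).
- failed_gear: Two-tone gear spoilt by a layer shift: lower toothed disc white, upper orange, each 44 across and 6 thick, the upper slid 18 sideways, so oblong from above, 62 (x) x 44 (y), hub off-centre. White disc centred at x = -9; orange disc and hub (24 across, from 12 to 30 above the underside) at x = +9. 25 g. Grip the hub. Origin: middle of the oblong, at the underside. Lies loose on the build plate (dark, 180 square, 2 thick).
- tray_gears: The gear tray: grey, white label tile with a raised orange gear picture. Fixed open tray, outside 156 (its x) x 96 (y) x 32 high; walls and floor 3 thick. Origin: centre of the underside of the box. On its +x end a label ledge sticks out 44, its top with the tile 5 above the rim at most. x roughly along world x. The four trays stand in any order, two on each side of the plate.
- tray_wheels: The wheel tray: grey, white label tile with a raised blue spoked-wheel picture. Fixed open tray, outside 156 (its x) x 96 (y) x 32 high; walls and floor 3 thick. Origin: centre of the underside of the box. On its +x end a label ledge sticks out 44, its top with the tile 5 above the rim at most. x roughly along world x. The four trays stand in any order, two on each side of the plate.
- tray_brackets: The bracket tray: grey, white label tile with a raised green picture of the angled bracket from the side. Fixed open tray, outside 156 (its x) x 96 (y) x 32 high; walls and floor 3 thick. Origin: centre of the underside of the box. On its +x end a label ledge sticks out 44, its top with the tile 5 above the rim at most. x roughly along world x. The four trays stand in any order, two on each side of the plate.
- tray_scrap: The scrap tray: red, white label tile with a raised red cross. Fixed open tray, outside 156 (its x) x 96 (y) x 32 high; walls and floor 3 thick. Origin: centre of the underside of the box. On its +x end a label ledge sticks out 44, its top with the tile 5 above the rim at most. x roughly along world x. The four trays stand in any order, two on each side of the plate.
- glue_stick: Glue stick standing on end on the bench beyond the far right corner of the build plate (seen from the robot), not part of the job: white and light blue with orange cap and foot, 27 across, 92 tall, loose and easily knocked over. Origin: centre of its underside.
Things that resemble listed ones, but are neither listed nor needed, are in the scene too. Leave any pink or yellow look-alike of the failed_gear alone.

How it is judged:
At the end, for the whole second after the job is handed in: Each print is in its own tray (origin within 75 mm along, 45 mm across of the middle), flat on its floor the same way up (underside centre under 8 mm above the tray's underside, tilt under 0.12 rad), released and at rest; the glue stick stands within 30 mm of its place (x of gear_large in the frame of tray_gears between -0.075 and 0.075 m and y of gear_large in the frame of tray_gears between -0.045 and 0.045 m and z of each of gear_large, gear_small in the frame of tray_gears below 0.008 m and angle between each of gear_large, gear_small, wheel, bracket, failed_gear's own z axis and vertical below 0.12 rad and linear speed of each of gear_large, gear_small, wheel, bracket, failed_gear below 0.02 m/s and angular speed of each of gear_large, gear_small, wheel, bracket, failed_gear below 0.3 rad/s and x of gear_small in the frame of tray_gears between -0.075 and 0.075 m and y of gear_small in the frame of tray_gears between -0.045 and 0.045 m and x of wheel in the frame of tray_wheels between -0.075 and 0.075 m and y of wheel in the frame of tray_wheels between -0.045 and 0.045 m and z of wheel in the frame of tray_wheels below 0.008 m and x of bracket in the frame of tray_brackets between -0.075 and 0.075 m and y of bracket in the frame of tray_brackets between -0.045 and 0.045 m and z of bracket in the frame of tray_brackets below 0.008 m and x of failed_gear in the frame of tray_scrap between -0.075 and 0.075 m and y of failed_gear in the frame of tray_scrap between -0.045 and 0.045 m and z of failed_gear in the frame of tray_scrap below 0.008 m and angle between glue_stick's own z axis and vertical below 0.5 rad and distance of glue_stick from where it was at the start of the episode below 0.03 m); the robot touches nothing.
It fails at once if a print is dropped from a height: it falls free of the fingers with its underside more than 60 mm above the bench ((height (world z) of gear_large above 0.06 m and contact force between gear_large and the fingers below 0.02 N and linear speed of gear_large above 0.3 m/s) or (height (world z) of gear_small above 0.06 m and contact force between gear_small and the fingers below 0.02 N and linear speed of gear_small above 0.3 m/s) or (height (world z) of wheel above 0.06 m and contact force between wheel and the fingers below 0.02 N and linear speed of wheel above 0.3 m/s) or (height (world z) of bracket above 0.06 m and contact force between bracket and the fingers below 0.02 N and linear speed of bracket above 0.3 m/s) or (height (world z) of failed_gear above 0.06 m and contact force between failed_gear and the fingers below 0.02 N and linear speed of failed_gear above 0.3 m/s)).
It fails at once if the glue stick is knocked over or pushed more than 30 mm from its place (angle between glue_stick's own z axis and vertical above 0.5 rad or distance of glue_stick from where it was at the start of the episode above 0.03 m).
It also fails if it takes over 128 s, if anything falls off the work surface, if the arm or the gripper's body presses on something with over 40 N, if the wrist force passes 120 N, or if a joint passes its speed limit or range.

## Working session

There is one attempt and no reset: what is moved stays moved. The work goes in short steps, Python scripts to look and compute and a shell command to move; the robot and the scene stay as the last step left them, time stands still between calls to the robot, and variables do not carry over. Pictures are saved under pics/ and viewed, about 12 in all and at most 16, crops included, and the job is handed in when it is done.

```bash
ls; mkdir -p pics; python3 - <<'E'
from plant import robot
import cv2
print(robot.read_state())
for n in("top","side"):
    c=robot.read_camera(n); cv2.imwrite(f"pics/{n}0.png",c["image"]); print(n,c["K"],c["distortion"],c["R"],c["t"])
E
```

```text
pics
{'t': 0.0, 'q': array([-1.26739706e+00,  1.31133673e-01,  1.48926690e+00, -1.01806477e-05,
        1.52301629e+00, -8.53776548e-02]), 'dq': array([-0.00014935,  0.0003849 , -0.00072847, -0.00110469, -0.00120357,
        0.00040345]), 'joint_torque': array([ 2.36355154e-03, -5.59831345e+01, -4.91760743e+01,  7.70199741e-02,
        3.54238646e-02, -1.95575544e-04]), 'tool_pos': array([ 0.22729258, -0.55466548,  0.21761068]), 'orientation': array([-3.08064553e+00, -6.06501298e-01,  3.27437669e-04]), 'force': array([ 0.85447549,  0.13064997, -0.35508435]), 'wrist_torque': array([ 0.00783337, -0.05033676, -0.00633396]), 'opening': 0.09315517151859605}
top [[438.53154142   0.         316.32657973]
 [  0.         438.53154142 236.50826472]
 [  0.           0.           1.        ]] [-0.09680079  0.          0.          0.          0.        ] [[-0.0138412  -0.99988677 -0.00590411]
 [-0.97879009  0.01475571 -0.20433362]
 [ 0.2043976   0.00295066 -0.9788835 ]] [0.01590388 0.51775728 0.88872187]
side [[456.17414853   0.         320.28494853]
 [  0.         456.17414853 247.79230903]
 [  0.           0.           1.        ]] [-0.08130424  0.          0.          0.          0.        ] [[ 0.98582679 -0.16747649  0.00985683]
 [-0.09185679 -0.58799964 -0.80362849]
 [ 0.14038469  0.79133308 -0.59504965]] [-0.51855723  0.1002322   0.88892954]
```

View pics/top0.png

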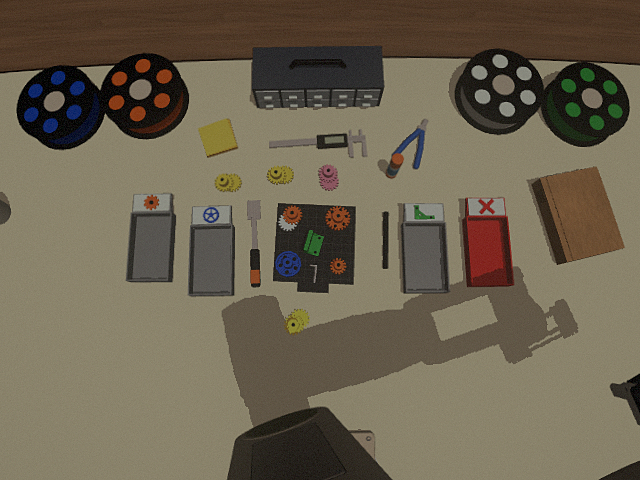

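View pics/side0.png

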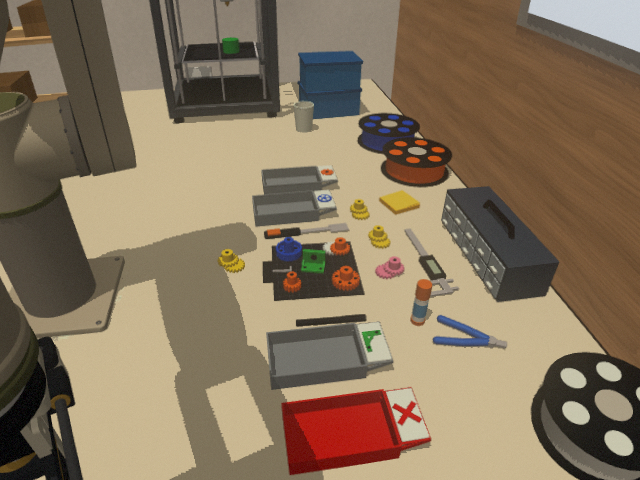

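```bash
cat > h.py <<'E'
from plant import robot
import cv2, numpy as np
from scipy.spatial.transform import Rotation as Ro
def ray(c,uv,z):
    n=cv2.undistortPoints(np.array([[uv]],float),c["K"],np.array(c["distortion"]))[0,0]
    d=c["R"].T@np.array([n[0],n[1],1]); o=-c["R"].T@c["t"]
    return (o+d*(z-o[2])/d[2])
def px(c,X):
    return cv2.projectPoints(np.array([X],float),cv2.Rodrigues(c["R"])[0],c["t"],c["K"],np.array(c["distortion"]))[0][0,0]
R_={"orange":([3,140,60],[15,255,255]),"blue":([105,140,40],[125,255,255]),"green":([45,100,40],[85,255,255]),"red":([0,180,60],[2,255,255])}
def crop(n,x,y,w,h,k,f):
    c=robot.read_camera(n); i=c["image"][y:y+h,x:x+w]
    cv2.imwrite(f,cv2.resize(i,None,fx=k,fy=k,interpolation=cv2.INTER_CUBIC)); return c
E
python3 - <<'E'
from h import *
a=crop("top",265,195,100,105,5,"pics/t1.png"); b=crop("side",255,220,120,85,5,"pics/s1.png")
for n,c,r in(("top",a,(265,195,365,300)),("side",b,(255,220,375,305))):
    hsv=cv2.cvtColor(c["image"],cv2.COLOR_BGR2HSV)
    for k,(l,h) in R_.items():
        m=cv2.inRange(hsv,np.array(l),np.array(h)); q=np.zeros_like(m); q[r[1]:r[3],r[0]:r[2]]=m[r[1]:r[3],r[0]:r[2]]
        N,_,s,ce=cv2.connectedComponentsWithStats(q)
        for i in range(1,N):
            if s[i,4]>25: print(n,k,s[i],ce[i].round(1))
# trays: grey floor/wall outlines in top view
A=cv2.resize(a["image"][185:305,115:525],None,fx=1.95,fy=1.95,interpolation=cv2.INTER_CUBIC); cv2.imwrite("pics/tr.png",A)
E
python3 -c "
import cv2,numpy as np
a=cv2.imread('pics/t1.png');b=cv2.imread('pics/s1.png')
H=max(len(a),len(b));w=np.zeros((H,a.shape[1]+b.shape[1],3),np.uint8);w[:len(a),:a.shape[1]]=a;w[:len(b),a.shape[1]:]=b
cv2.imwrite('pics/c1.png',cv2.resize(w,(800,int(H*800/w.shape[1]))));print(w.shape)"
```

```text
top orange [283 205  20  20 246] [292.3 214.3]
top orange [325 206  26  25 399] [337.4 217.9]
top orange [330 258  17  17 175] [337.6 265.9]
top blue [275 251  26  26 404] [287.7 263.3]
top green [303 230  21  26 346] [312.9 243.2]
side orange [267 229  14   7  83] [273.6 232. ]
side orange [330 237  20  19 251] [339.9 246.6]
side orange [331 265  29  26 524] [345.3 278.2]
side orange [283 271  19  22 288] [291.6 282.3]
side blue [284 237   9   7  32] [287.9 240.3]
side blue [276 242  26  14 118] [288.7 249.9]
side green [301 249  25  25 499] [313.  260.8]
(525, 1100, 3)
```

View pics/t1.png

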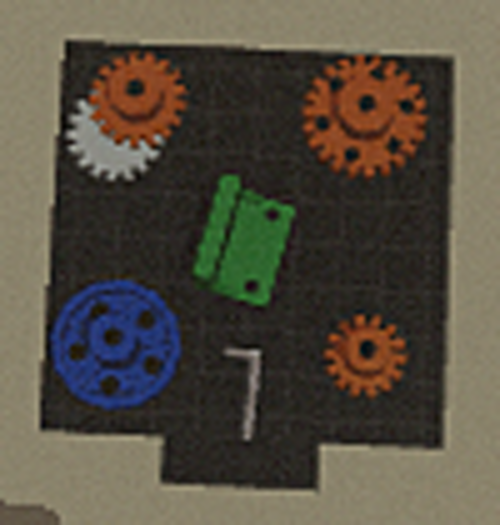

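View pics/s1.png

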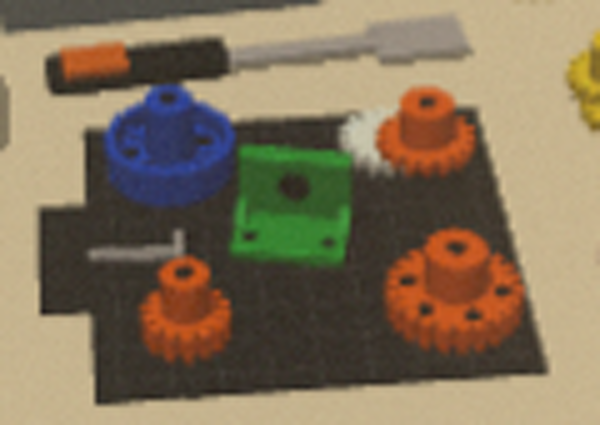

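View pics/tr.png

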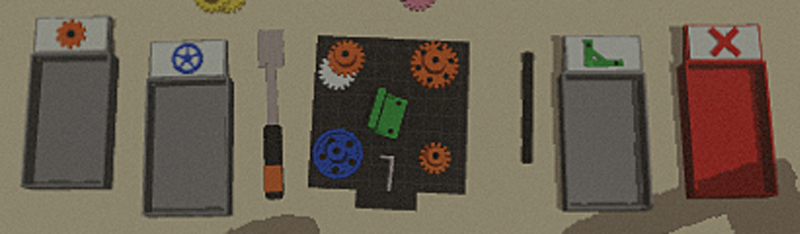

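```bash
python3 - <<'E'
from h import *
a=robot.read_camera("top"); b=robot.read_camera("side")
np.set_printoptions(precision=4,suppress=True)
T=lambda x,y:(265+(x+.5)/5-.5,195+(y+.5)/5-.5); S=lambda x,y:(255+(x+.5)/5-.5,220+(y+.5)/5-.5)
for n,t,s,z in(("failed",(135,88),(428,102),.032),("large",(367,103),(456,247),.034),("wheel",(114,337),(170,97),.040),("small",(367,349),(184,271),.034)):
    print(n,ray(a,T(*t),z),ray(b,S(*s),z))
for p,z in(((231,175),.038),((205,277),.038),((293,207),.008),((267,304),.008)): print("br top",ray(a,T(*p),z))
for p in((240,148),(350,155)): print("br side flange top front edge",ray(b,S(*p),.038))
print("glue cap top/foot", ray(a,(398,157),.092),ray(b,(424,285),.092),ray(b,(419,320),.0))
Q=lambda x,y:(115+(x+.5)/1.95-.5,185+(y+.5)/1.95-.5)
for n,P in(("gears",((33,52),(118,52),(110,188),(22,187))),("wheels",((150,78),(235,80),(232,215),(143,215))),("brk",((562,76),(648,76),(650,209),(562,210))),("scrap",((682,63),(765,62),(776,195),(691,203)))):
    W=np.array([ray(a,Q(*p),.032) for p in P]); print(n,W.mean(0),W[:,:2].tolist())
E
```

```text
failed [0.5785 0.0628 0.032 ] [0.5812 0.0651 0.032 ]
large [ 0.5695 -0.0402  0.034 ] [ 0.5714 -0.0379  0.034 ]
wheel [0.4655 0.0716 0.04  ] [0.4686 0.0751 0.04  ]
small [ 0.4596 -0.0376  0.034 ] [ 0.4614 -0.0359  0.034 ]
br top [0.5368 0.0204 0.038 ]
br top [0.4916 0.0322 0.038 ]
br top [ 0.5284 -0.007   0.008 ]
br top [0.4843 0.0054 0.008 ]
br side flange top front edge [0.4939 0.0363 0.038 ]
br side flange top front edge [0.539  0.0243 0.038 ]
glue cap top/foot [ 0.682  -0.1699  0.092 ] [ 0.6797 -0.1721  0.092 ] [ 0.6858 -0.1676  0.    ]
gears [0.5073 0.3771 0.032 ] [[0.5869882018765342, 0.42731018006860355], [0.5849662254953923, 0.3255677804439445], [0.4276361908240249, 0.32666303013495246], [0.4294360220914538, 0.42888033244804724]]
wheels [0.4742 0.2376 0.032 ] [[0.5534240881975707, 0.28641628806266056], [0.5494605609939497, 0.18808195551244494], [0.39647519787132535, 0.18803048305019612], [0.39726692360906546, 0.2877982907386761]]
brk [ 0.472  -0.2295  0.032 ] [[0.5484786149627618, -0.18407035013875495], [0.5471121590450216, -0.2831671864296481], [0.39581283074229145, -0.2744679115208993], [0.39673337926330715, -0.17610686477888413]]
scrap [ 0.4833 -0.372   0.032 ] [[0.5619223296328824, -0.3241061978170343], [0.5619565479793395, -0.4227373507448788], [0.4080326490952123, -0.41996759312072857], [0.4014235229284902, -0.32133216763061]]
```

The candidates for each print, as pixels in the top picture:
- **Orange gears:** large (338,215), small (338,264).
- **Two-tone failed gear:** orange and white, at (292,212). Its look-alikes are yellow at (228,182), (280,174) and (297,321), and pink at (328,177). I leave those alone.
- **Wheel:** (287,262). The spools at the far edge look similar.
- **Bracket:** (313,243).

The crop confirms the choices. From left to right the trays are gears, wheels, brackets, scrap. I start with the bracket.

```bash
cat > go.py <<'E'
import sys
from h import *
# usage: go.py x y z [yaw_deg] -> delta in tool axes (cm, deg); shift is in the axes as they stand now
s=robot.read_state(); R=Ro.from_rotvec(s["orientation"]); x,y,z=map(float,sys.argv[1:4])
print("t",round(s["t"],1),"pos",s["tool_pos"].round(4),"open",round(s["opening"],4),"q6",s["q"][5].round(2))
print("shift cm now-axes",(R.inv().apply(np.array([x,y,z])-s["tool_pos"])*100).round(2))
if len(sys.argv)>4:
    G=Ro.from_euler("z",float(sys.argv[4]),degrees=True)*Ro.from_euler("x",180,degrees=True)
    print("turn deg",np.degrees((R.inv()*G).as_rotvec()).round(2),"shift in goal axes",(G.inv().apply(np.array([x,y,z])-s["tool_pos"])*100).round(2))
E
python3 -m inch '[[[0,0,0,0,0,7.4,0],[0,0,0,0,0,7.4,0],[0,0,0,0,0,7.4,0],[0,0,0,0,0,7.4,0],[0,0,0,0,0,7.4,0]]]' 20
python3 go.py .515 .028 .13 -15
```

```text
t: 0.8
tool_pos: [0.2275, -0.5552, 0.2185]
orientation: [-3.114, 0.411, 0.0]
force: [0.5, -1.0, 0.2]
opening: 0.0575
t 0.8 pos [ 0.2275 -0.5552  0.2185] open 0.0575 q6 0.57
shift cm now-axes [ 12.65 -63.78   8.86]
turn deg [-0.01  0.   -0.03] shift in goal axes [ 12.68 -63.77   8.85]
```

```bash
python3 -m inch '[[[0.8,-3,0,0,0,0,0],[0.8,-4,0,0,0,0,0],[0.8,-4,0,0,0,0,0],[0.8,-4,0,0,0,0,0],[0.8,-4,0,0,0,0,0]]]' >/dev/null
python3 -m inch '[[[0.8,-4,0.5,0,0,0,0],[0.8,-4,0.5,0,0,0,0],[0.8,-4,0.5,0,0,0,0],[0.8,-4,0.5,0,0,0,0],[0.8,-4,0.5,0,0,0,0]]]' >/dev/null
python3 -m inch '[[[0.8,-4,1,0,0,0,-0.2],[0.8,-4,1,0,0,0,-0.2],[0.8,-4,1,0,0,0,-0.2],[0.8,-4,1,0,0,0,-0.2],[0.8,-4,1,0,0,0,-0.2]]]' >/dev/null
python3 -m inch '[[[0.7,-3,0.5,0,0,0,-0.2],[0,-1.8,0.5,0,0,0,-0.2],[0,0,0,0,0,0,-0.2]]]' 
python3 go.py .515 .028 .10 -15
```

```text
t: 2.6
tool_pos: [0.5122, 0.0317, 0.1327]
orientation: [-3.116, 0.398, 0.003]
force: [0.9, 0.3, -0.3]
opening: 0.0557
t 2.6 pos [0.5122 0.0317 0.1327] open 0.0557 q6 1.79
shift cm now-axes [0.37 0.29 3.27]
turn deg [-0.01  0.1   0.45] shift in goal axes [0.37 0.29 3.27]
```

```bash
python3 -m inch '[[[0.37,0.29,2,0,0,0.4,0.1],[0,0,2,0,0,0,0.1],[0,0,2,0,0,0,0.1],[0,0,1.5,0,0,0,0.1],[0,0,0.4,0,0,0,0.1]]]' >/dev/null
python3 -m inch '[[[0,0,0,0,0,0,0.1],[0,0,0,0,0,0,0.1]]]'
python3 go.py .515 .028 .014 -15
python3 -c "
from h import *
crop('side',220,170,200,150,4,'pics/s2.png')"
```

```text
t: 3.3
tool_pos: [0.516, 0.0256, 0.0556]
orientation: [-3.114, 0.414, -0.002]
force: [-0.1, -0.3, -0.6]
opening: 0.0419
t 3.3 pos [0.516  0.0256 0.0556] open 0.0419 q6 1.79
shift cm now-axes [-0.17 -0.21  4.16]
turn deg [-0.02 -0.08 -0.14] shift in goal axes [-0.16 -0.21  4.16]
```

View pics/s2.png

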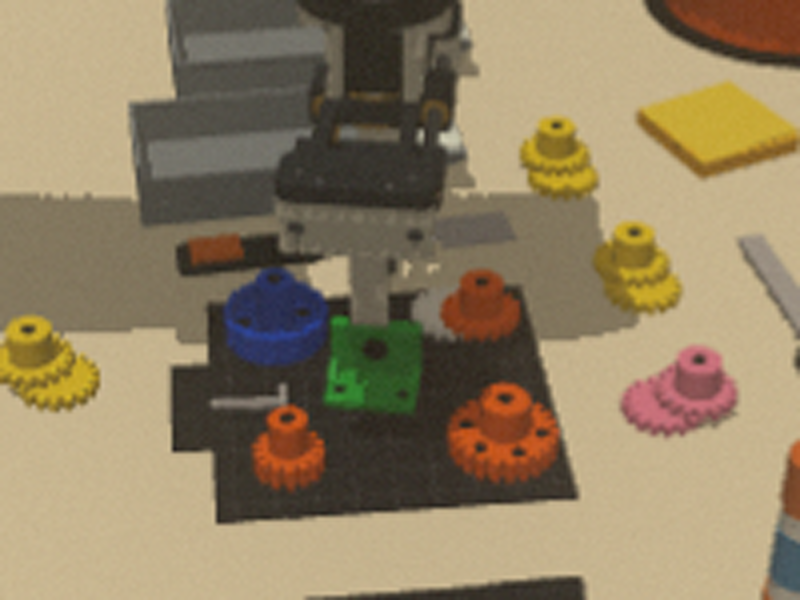

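The side crop shows the fingers over the bracket flange (about 370,320 in the crop), roughly lined up with its bore. I lower and grip.

```bash
python3 -m inch '[[[-0.1,-0.2,1,0,0,0,0.1],[0,0,1,0,0,0,0.1],[0,0,1,0,0,0,0.1],[0,0,1,0,0,0,0.1],[0,0,0.1,0,0,0,0.1]]]' 15
python3 -m inch '[[[0,0,0,0,0,0,1],[0,0,0,0,0,0,1],[0,0,0,0,0,0,1],[0,0,0,0,0,0,1],[0,0,0,0,0,0,1]]]' 15
python3 -m inch '[[[0,0,-0.5,0,0,0,1],[0,0,-1,0,0,0,1],[0,0,-2,0,0,0,1],[0,0,-3,0,0,0,1],[0,0,-3,0,0,0,1]]]' 15
python3 go.py .472 -.2295 .09 -4
```

```text
t: 3.85
tool_pos: [0.5131, 0.0281, 0.0114]
orientation: [3.114, -0.413, -0.005]
force: [-1.1, -0.3, 0.5]
opening: 0.0417
t: 4.35
tool_pos: [0.5152, 0.028, 0.0141]
orientation: [-3.114, 0.413, -0.001]
force: [0.6, -0.7, 1.0]
opening: 0.0089
t: 4.85
tool_pos: [0.5145, 0.028, 0.1102]
orientation: [3.114, -0.413, -0.001]
force: [-0.3, 0.5, -0.2]
opening: 0.0086
t 4.8 pos [0.5145 0.028  0.1102] open 0.0086 q6 1.79
shift cm now-axes [ 2.61 25.97  2.02]
turn deg [  0.     0.02 -11.12] shift in goal axes [-2.45 25.99  2.02]
```

```bash
python3 -m inch '[[[0.2,1.5,0,0,0,0,1],[0.3,3,0,0,0,0,1],[0.3,3,0,0,0,0,1],[0.3,3,0,0,0,0,1],[0.3,3,0,0,0,0,1]]]' >/dev/null
python3 -m inch '[[[0.3,3,0,0,0,0,1],[0.3,3,0,0,0,0,1],[0.3,3,0,0,0,0,1],[0.3,2.5,0,0,0,0,1],[0,1,0,0,0,-4,1]]]' >/dev/null
python3 -m inch '[[[0,0,0,0,0,-7,1],[0,0,0,0,0,0,1]]]'
python3 go.py .472 -.2295 .016 -4
python3 -c "
from h import *
crop('side',240,200,200,190,3,'pics/s3.png')
crop('top',380,180,80,130,4,'pics/t3.png')"
```

```text
t: 6.05
tool_pos: [0.4715, -0.2305, 0.1085]
orientation: [-3.139, 0.112, 0.001]
force: [1.3, -0.4, -0.3]
opening: 0.009
t 6.0 pos [ 0.4715 -0.2305  0.1085] open 0.009 q6 1.09
shift cm now-axes [ 0.04 -0.1   9.25]
turn deg [-0.01  0.02 -0.07] shift in goal axes [ 0.04 -0.1   9.25]
```

View pics/s3.png

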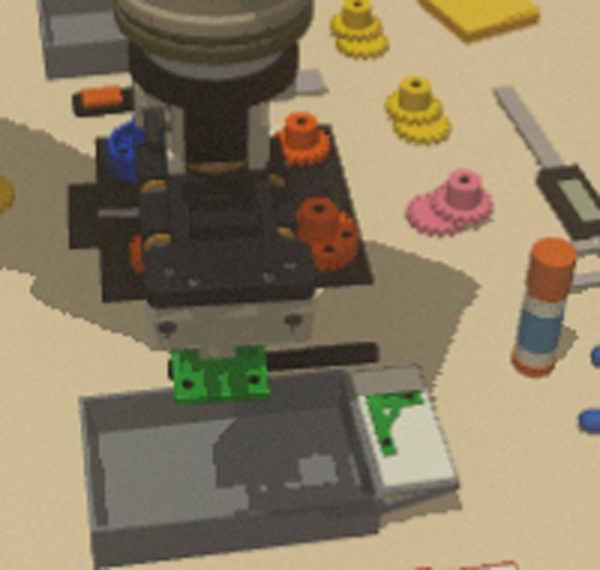

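The side crop shows the bracket hanging level above the bracket tray (about 220,372). I lower it.

```bash
python3 -m inch '[[[0,0,2,0,0,0,1],[0,0,2,0,0,0,1],[0,0,2,0,0,0,1],[0,0,1.5,0,0,0,1],[0,0,1,0,0,0,1]]]' >/dev/null
python3 -m inch '[[[0,0,0.4,0,0,0,1],[0,0,0.3,0,0,0,1],[0,0,0,0,0,0,1]]]'
python3 -m inch '[[[0,0,0.1,0,0,0,1],[0,0,0,0,0,0,0.25],[0,0,0,0,0,0,0.25],[0,0,0,0,0,0,0.25],[0,0,0,0,0,0,0.25]]]'
python3 -m inch '[[[0,0,-1,0,0,0,0.25],[0,0,-2,0,0,0,0.25],[0,0,-3,0,0,0,0.25],[0,0,-3,0,0,0,0.25],[0,0,0,0,0,0,0.25]]]'
python3 go.py .580 .064 .06 0
```

```text
t: 6.95
tool_pos: [0.4724, -0.2299, 0.0169]
orientation: [3.139, -0.113, 0.001]
force: [0.7, -0.2, -0.5]
opening: 0.0087
t: 7.45
tool_pos: [0.4722, -0.2299, 0.0158]
orientation: [3.139, -0.113, 0.0]
force: [0.1, -0.6, -0.6]
opening: 0.0332
t: 7.95
tool_pos: [0.4752, -0.2316, 0.1116]
orientation: [3.135, -0.113, 0.012]
force: [-0.5, -0.0, 0.2]
opening: 0.0352
t 8.0 pos [ 0.4752 -0.2316  0.1116] open 0.0352 q6 1.09
shift cm now-axes [  8.29 -30.26   5.1 ]
turn deg [ 0.25 -0.44 -4.12] shift in goal axes [ 10.48 -29.56   5.16]
```

```bash
python3 -m inch '[[[0,0,0,0.2,-0.4,-4.1,0],[1,-2,0,0,0,0,0],[1,-3,0,0,0,0,0],[1,-3,0,0,0,0,0],[1,-3,0,0,0,0,0]]]' >/dev/null
python3 -m inch '[[[1,-3,0,0,0,0,0],[1,-3,0,0,0,0,0],[1,-3,0,0,0,0,0],[1,-3,0,0,0,0,0],[1,-3,0,0,0,0,0]]]' >/dev/null
python3 -m inch '[[[1,-2.5,1,0,0,0,0],[0.5,-1,1.5,0,0,0,0],[0,0,1.5,0,0,0,0],[0,0,1,0,0,0,0],[0,0,0,0,0,0,0]]]'
python3 go.py .580 .064 .017 0
python3 -c "
from h import *
crop('side',220,170,200,150,4,'pics/s4.png')"
```

```text
t: 9.45
tool_pos: [0.5748, 0.0645, 0.0536]
orientation: [-3.138, 0.002, 0.017]
force: [-0.6, 0.0, 0.6]
opening: 0.0465
t 9.4 pos [0.5748 0.0645 0.0536] open 0.0465 q6 1.59
shift cm now-axes [0.56 0.06 3.65]
turn deg [-0.2   0.64 -0.06] shift in goal axes [0.52 0.05 3.66]
```

View pics/s4.png

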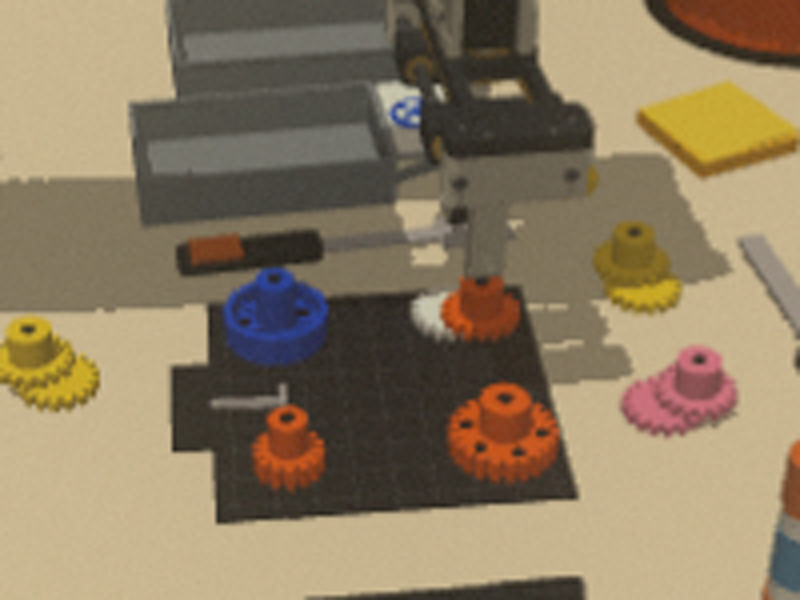

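The fingers stand over the two-tone gear's hub (about 483,285). I shift 5 mm in x, lower and grip.

```bash
python3 -m inch '[[[0.5,0,0,0,0,0,0],[0,0,1,0,0,0,0],[0,0,1,0,0,0,0],[0,0,1,0,0,0,0],[0,0,0.6,0,0,0,0]]]' >/dev/null
python3 -m inch '[[[0,0,0,0,0,0,0],[0,0,0,0,0,0,0]]]'
python3 go.py .580 .064 .017 0
```

```text
t: 10.2
tool_pos: [0.5814, 0.0655, 0.0197]
orientation: [-3.138, 0.0, 0.012]
force: [-0.5, -0.6, 1.0]
opening: 0.0464
t 10.2 pos [0.5814 0.0655 0.0197] open 0.0464 q6 1.59
shift cm now-axes [-0.14  0.15  0.27]
turn deg [-0.21  0.43 -0.02] shift in goal axes [-0.14  0.15  0.27]
```

```bash
python3 -m inch '[[[-0.1,0.1,0.1,-0.2,0.4,0,0],[0,0,0.1,0,0,0,1],[0,0,0,0,0,0,1],[0,0,0,0,0,0,1],[0,0,0,0,0,0,1]]]' 15
python3 -m inch '[[[0,0,-0.5,0,0,0,1],[0,0,-1,0,0,0,1],[0,0,-2,0,0,0,1],[0,0,-3,0,0,0,1],[0,0,-3,0,0,0,1]]]' 15
python3 go.py .488 -.377 .115 0
```

```text
t: 10.7
tool_pos: [0.5808, 0.0645, 0.0182]
orientation: [-3.141, 0.001, -0.001]
force: [0.3, 0.1, 0.9]
opening: 0.0232
t: 11.2
tool_pos: [0.5803, 0.0645, 0.1145]
orientation: [-3.141, 0.001, 0.0]
force: [1.1, -0.0, 0.8]
opening: 0.0231
t 11.2 pos [0.5803 0.0645 0.1145] open 0.0231 q6 1.59
shift cm now-axes [-9.22 44.15 -0.06]
turn deg [-0.02  0.01 -0.02] shift in goal axes [-9.23 44.15 -0.05]
```

```bash
python3 -m inch '[[[-1,1.5,0,0,0,0,1],[-1,3,0,0,0,0,1],[-1,3,0,0,0,0,1],[-1,3,0,0,0,0,1],[-1,3,0,0,0,0,1]]]' >/dev/null
python3 -m inch '[[[-1,3,0,0,0,0,1],[-1,3,0,0,0,0,1],[-1,3,0,0,0,0,1],[-1,3,0,0,0,0,1],[-0.2,3,0,0,0,0,1]]]' >/dev/null
python3 -m inch '[[[0,3,0,0,0,0,1],[0,3,0,0,0,0,1],[0,3,0,0,0,0,1],[0,3,0,0,0,0,1],[0,2.5,0,0,0,0,1]]]' >/dev/null
python3 -m inch '[[[0,1,0,0,0,0,1],[0,0,0,0,0,0,1],[0,0,0,0,0,0,1]]]'
python3 go.py .488 -.377 .020 0
python3 -c "
from h import *
crop('side',220,260,230,220,3,'pics/s5.png')"
```

```text
t: 13.0
tool_pos: [0.4885, -0.3746, 0.113]
orientation: [-3.141, 0.001, -0.0]
force: [-0.2, 0.0, 0.1]
opening: 0.0235
t 13.0 pos [ 0.4885 -0.3746  0.113 ] open 0.0235 q6 0.83
shift cm now-axes [-0.06  0.25  9.3 ]
turn deg [-0.05 -0.01 -0.02] shift in goal axes [-0.05  0.24  9.3 ]
```

View pics/s5.png

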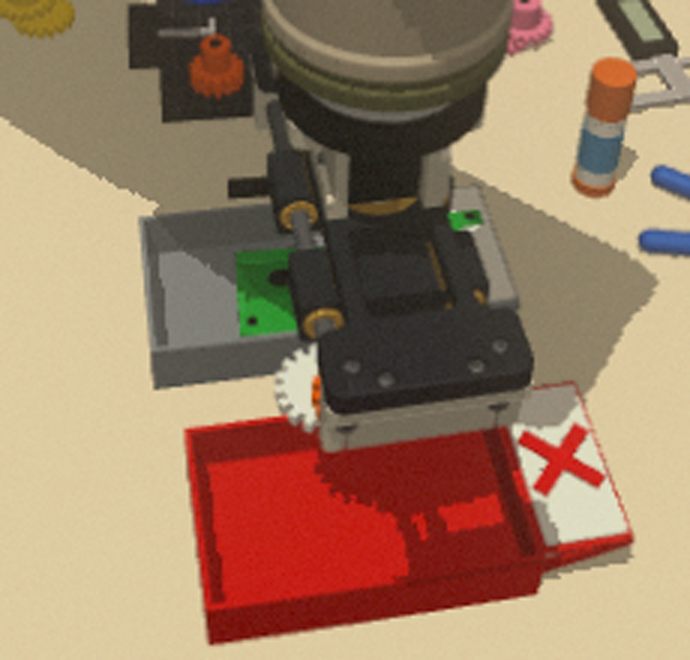

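The bracket lies in its tray (about 275,290), and the failed gear hangs level over the scrap tray. I lower it.

```bash
python3 -m inch '[[[0,0.2,2,0,0,0,1],[0,0,2,0,0,0,1],[0,0,2,0,0,0,1],[0,0,1.5,0,0,0,1],[0,0,1,0,0,0,1]]]' >/dev/null
python3 -m inch '[[[0,0,0.4,0,0,0,1],[0,0,0.3,0,0,0,1],[0,0,0,0,0,0,1],[0,0,0,0,0,0,1]]]'
python3 -m inch '[[[0,0,0.1,0,0,0,1],[0,0,0,0,0,0,0],[0,0,0,0,0,0,0],[0,0,0,0,0,0,0],[0,0,0,0,0,0,0]]]'
python3 -m inch '[[[0,0,-1,0,0,0,0],[0,0,-2,0,0,0,0],[0,0,-3,0,0,0,0],[0,0,-3.3,0,0,0,0],[0,0,0,0,0,0,0]]]'
python3 go.py .5705 -.039 .115 0
```

```text
t: 13.95
tool_pos: [0.4889, -0.3779, 0.0217]
orientation: [3.141, -0.001, 0.002]
force: [-0.7, 1.1, -0.1]
opening: 0.0236
t: 14.45
tool_pos: [0.4885, -0.3775, 0.0199]
orientation: [-3.141, 0.001, -0.0]
force: [0.1, 0.1, 0.6]
opening: 0.0454
t: 14.95
tool_pos: [0.4914, -0.3801, 0.12]
orientation: [3.135, -0.001, 0.012]
force: [0.3, -0.5, 1.6]
opening: 0.0464
t 14.9 pos [ 0.4914 -0.3801  0.12  ] open 0.0464 q6 0.83
shift cm now-axes [  7.9  -34.12   0.34]
turn deg [ 0.37 -0.43 -0.02] shift in goal axes [  7.91 -34.11   0.5 ]
```

```bash
python3 -m inch '[[[0,-2,0,0,0,0,0],[0.5,-3,0,0,0,0,0],[0.5,-3,0,0,0,0,0],[0.5,-3,0,0,0,0,0],[0.5,-3,0,0,0,0,0]]]' >/dev/null
python3 -m inch '[[[1,-3,0,0,0,0,0],[1,-3,0,0,0,0,0],[1,-3,0,0,0,0,0],[1,-3,0,0,0,0,0],[1,-3,0,0,0,0,0]]]' >/dev/null
python3 -m inch '[[[1,-3,1,0,0,0,0],[0.2,-1.8,2,0,0,0,0],[0,0,2,0,0,0,0],[0,0,1,0,0,0,0],[0,0,0,0,0,0,0]]]' >/dev/null
python3 -m inch '[[[0,0,0,0,0,0,0],[0,0,0,0,0,0,0]]]'
python3 go.py .5705 -.039 .018 0
python3 -c "
from h import *
crop('side',220,170,200,150,4,'pics/s6.png')"
```

```text
t: 16.65
tool_pos: [0.5715, -0.0402, 0.0543]
orientation: [3.141, -0.002, 0.003]
force: [0.1, 0.1, 0.2]
opening: 0.0465
t 16.6 pos [ 0.5715 -0.0402  0.0543] open 0.0465 q6 1.41
shift cm now-axes [-0.11 -0.12  3.63]
turn deg [ 0.01 -0.12 -0.07] shift in goal axes [-0.1  -0.12  3.63]
```

View pics/s6.png

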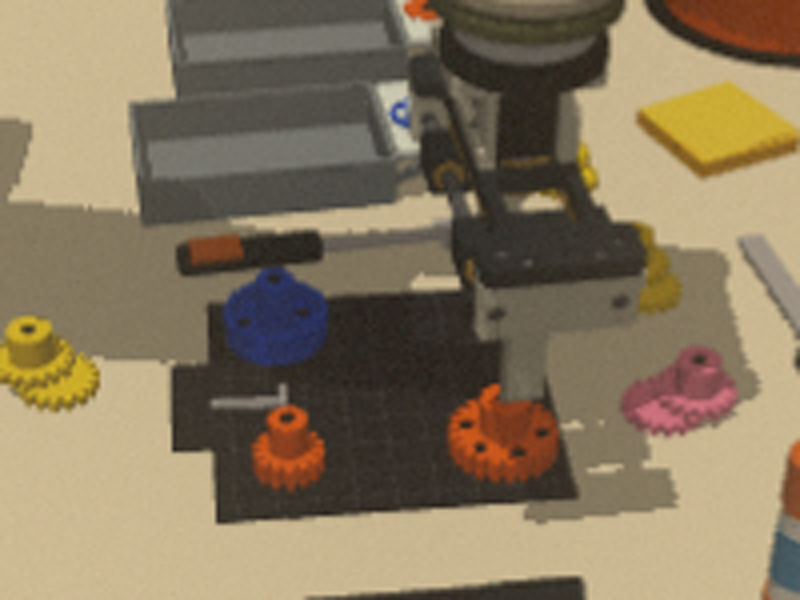

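```bash
python3 - <<'E'
from h import *
c=robot.read_camera("side")
for X in((.5715,-.0402-.0232-.008,.0543),(.5705,-.039,.034)): print((px(c,X)-[220,170])*4)
E
```

```text
[519.9123945  406.62963665]
[501.92738146 397.4772937 ]
```

The finger appears where it was predicted (520,405) and so does the hub (503,398), so I lower and grip.

```bash
python3 -m inch '[[[-0.1,-0.1,0,0,0,0,0],[0,0,1,0,0,0,0],[0,0,1,0,0,0,0],[0,0,1,0,0,0,0],[0,0,0.5,0,0,0,0]]]' >/dev/null
python3 -m inch '[[[0,0,0.1,0,0,0,0],[0,0,0,0,0,0,0],[0,0,0,0,0,0,0]]]'
python3 -m inch '[[[0,0,0,0,0,0,1],[0,0,0,0,0,0,1],[0,0,0,0,0,0,1],[0,0,0,0,0,0,1]]]' 15
python3 -m inch '[[[0,0,-0.5,0,0,0,1],[0,0,-1,0,0,0,1],[0,0,-2,0,0,0,1],[0,0,-3,0,0,0,1],[0,0,-3.5,0,0,0,1]]]' 15
python3 -m inch '[[[0,0,0,0,0,0,1],[0,0,0,0,0,0,1]]]'
python3 go.py .475 .377 .115 0
```

```text
t: 17.55
tool_pos: [0.57, -0.0385, 0.0173]
orientation: [-3.141, 0.001, -0.001]
force: [0.8, -0.1, -0.5]
opening: 0.0467
t: 17.95
tool_pos: [0.5698, -0.0386, 0.0173]
orientation: [-3.141, 0.001, -0.001]
force: [-0.1, -0.7, 1.3]
opening: 0.0259
t: 18.45
tool_pos: [0.5687, -0.0384, 0.1177]
orientation: [-3.141, 0.001, 0.003]
force: [-0.2, -0.1, -0.5]
opening: 0.0252
t: 18.65
tool_pos: [0.5707, -0.0387, 0.1189]
orientation: [3.141, -0.001, 0.006]
force: [-0.7, -0.6, -0.7]
opening: 0.0254
t 18.6 pos [ 0.5707 -0.0387  0.1189] open 0.0254 q6 1.41
shift cm now-axes [ -9.59 -41.56   0.35]
turn deg [ 0.01 -0.2  -0.02] shift in goal axes [ -9.57 -41.57   0.39]
```

```bash
python3 -m inch '[[[-0.6,-1.6,0,0,0,0,1],[-0.8,-3,0,0,0,0,1],[-0.8,-3,0,0,0,0,1],[-0.8,-3,0,0,0,0,1],[-0.8,-3,0,0,0,0,1]]]' >/dev/null
python3 -m inch '[[[-0.8,-3,0,0,0,0,1],[-0.8,-3,0,0,0,0,1],[-0.8,-3,0,0,0,0,1],[-0.8,-3,0,0,0,0,1],[-0.8,-3,0,0,0,0,1]]]' >/dev/null
python3 -m inch '[[[-0.8,-3,0,0,0,0,1],[-0.8,-3,0,0,0,0,1],[0,-3,0,0,0,0,1],[0,-3,0,0,0,0,1],[0,-1,0,0,0,0,1]]]' >/dev/null
python3 -m inch '[[[0,0,0,0,0,0,1],[0,0,0,0,0,0,1],[0,0,0,0,0,0,1]]]'
python3 go.py .475 .377 .0195 0
python3 -c "
from h import *
crop('side',220,100,200,150,4,'pics/s7.png')"
```

```text
t: 20.45
tool_pos: [0.4755, 0.3763, 0.1165]
orientation: [3.141, -0.002, -0.001]
force: [-0.2, -2.1, -0.2]
opening: 0.0257
t 20.4 pos [0.4755 0.3763 0.1165] open 0.0257 q6 2.16
shift cm now-axes [-0.05 -0.08  9.7 ]
turn deg [ 0.04  0.04 -0.07] shift in goal axes [-0.05 -0.07  9.7 ]
```

View pics/s7.png

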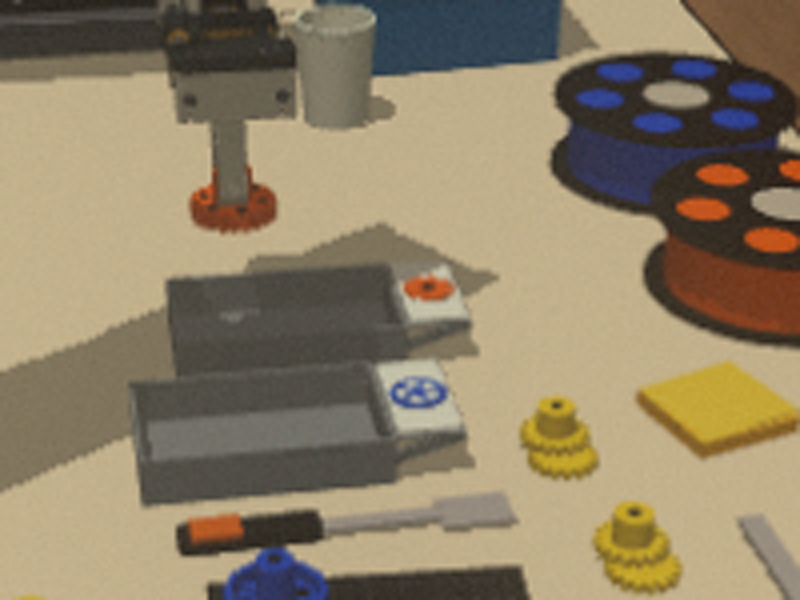

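The large gear hangs level (about 233,205), clear of the gear tray's walls when lowered. I lower it.

```bash
python3 -m inch '[[[0,0,2,0,0,0,1],[0,0,2,0,0,0,1],[0,0,2,0,0,0,1],[0,0,2,0,0,0,1],[0,0,1,0,0,0,1]]]' >/dev/null
python3 -m inch '[[[0,0,0.4,0,0,0,1],[0,0,0.3,0,0,0,1],[0,0,0,0,0,0,1],[0,0,0,0,0,0,1]]]'
python3 -m inch '[[[0,0,0.05,0,0,0,1],[0,0,0,0,0,0,0],[0,0,0,0,0,0,0],[0,0,0,0,0,0,0],[0,0,0,0,0,0,0]]]'
python3 -m inch '[[[0,0,-1,0,0,0,0],[0,0,-2,0,0,0,0],[0,0,-3,0,0,0,0],[0,0,-3.3,0,0,0,0],[0,0,0,0,0,0,0]]]' >/dev/null
python3 -m inch '[[[0,0,0,0,0,0,0],[0,0,0,0,0,0,0]]]' >/dev/null
python3 go.py .467 .0735 .06 0
```

```text
t: 21.4
tool_pos: [0.4764, 0.3779, 0.0211]
orientation: [-3.14, 0.001, -0.002]
force: [-0.5, -1.0, -0.6]
opening: 0.0257
t: 21.9
tool_pos: [0.4758, 0.3776, 0.0196]
orientation: [-3.141, 0.001, -0.0]
force: [-0.5, -0.4, -0.4]
opening: 0.0459
t 22.6 pos [0.4752 0.3771 0.1117] open 0.0466 q6 2.16
shift cm now-axes [-0.8  30.36  5.19]
turn deg [ 0.03  0.06 -0.03] shift in goal axes [-0.82 30.36  5.17]
```

```bash
python3 -m inch '[[[-0.8,2,0,0,0,0,0],[0,3.2,0,0,0,0,0],[0,3.2,0,0,0,0,0],[0,3.2,0,0,0,0,0],[0,3.2,0,0,0,0,0]]]' >/dev/null
python3 -m inch '[[[0,3.2,0,0,0,0,0],[0,3.2,0,0,0,0,0],[0,3.2,0,0,0,0,0],[0,3.2,0,0,0,0,0],[0,2.2,1,0,0,0,0]]]' >/dev/null
python3 -m inch '[[[0,0.6,2,0,0,0,0],[0,0,2,0,0,0,0],[0,0,0,0,0,0,0],[0,0,0,0,0,0,0],[0,0,0,0,0,0,0]]]' 15
python3 go.py .467 .0735 .024 0
```

```text
t: 24.1
tool_pos: [0.468, 0.0738, 0.0631]
orientation: [-3.141, -0.0, -0.001]
force: [0.3, -0.0, 0.8]
opening: 0.0463
t 24.1 pos [0.468  0.0738 0.0631] open 0.0463 q6 1.62
shift cm now-axes [-0.1   0.03  3.91]
turn deg [-0.02 -0.03  0.  ] shift in goal axes [-0.1   0.03  3.91]
```

```bash
python3 -m inch '[[[-0.1,0,1,0,0,0,0],[0,0,1,0,0,0,0],[0,0,1,0,0,0,0],[0,0,0.6,0,0,0,0],[0,0,0.3,0,0,0,0]]]' >/dev/null
python3 -m inch '[[[0,0,0,0,0,0,0],[0,0,0,0,0,0,0],[0,0,0,0,0,0,0]]]'
python3 -m inch '[[[0,0,0,0,0,0,1],[0,0,0,0,0,0,1],[0,0,0,0,0,0,1],[0,0,0,0,0,0,1]]]' 15
python3 -m inch '[[[0,0,-0.5,0,0,0,1],[0,0,-1,0,0,0,1],[0,0,-2,0,0,0,1],[0,0,-3,0,0,0,1],[0,0,-3,0,0,0,1]]]' 15
python3 -m inch '[[[0,0,0,0,0,0,1],[0,0,0,0,0,0,1]]]'
python3 go.py .474 .2376 .115 0
```

```text
t: 24.9
tool_pos: [0.4671, 0.0736, 0.0239]
orientation: [-3.141, 0.001, -0.001]
force: [-0.1, 0.2, 0.9]
opening: 0.0463
t: 25.3
tool_pos: [0.4667, 0.0735, 0.0236]
orientation: [-3.141, 0.001, -0.001]
force: [0.3, 0.1, 1.3]
opening: 0.0215
t: 25.8
tool_pos: [0.4663, 0.0735, 0.12]
orientation: [-3.141, 0.001, 0.0]
force: [1.4, 0.1, 0.3]
opening: 0.0218
t: 26.0
tool_pos: [0.4676, 0.0736, 0.1199]
orientation: [-3.141, 0.001, -0.005]
force: [-1.0, -0.0, -0.8]
opening: 0.0219
t 26.0 pos [0.4676 0.0736 0.1199] open 0.0219 q6 1.62
shift cm now-axes [  0.63 -16.4    0.5 ]
turn deg [-0.02 -0.17 -0.02] shift in goal axes [  0.64 -16.4    0.49]
```

```bash
python3 -m inch '[[[0.6,-1.4,0,0,0,0,1],[0,-3,0,0,0,0,1],[0,-3,0,0,0,0,1],[0,-3,0,0,0,0,1],[0,-3,0,0,0,0,1]]]' >/dev/null
python3 -m inch '[[[0,-2,0,0,0,0,1],[0,-1,0,0,0,0,1],[0,0,0,0,0,0,1],[0,0,0,0,0,0,1]]]'
python3 -m inch '[[[0,0,2,0,0,0,1],[0,0,2,0,0,0,1],[0,0,2,0,0,0,1],[0,0,2,0,0,0,1],[0,0,0.9,0,0,0,1]]]' >/dev/null
python3 -m inch '[[[0,0,0.3,0,0,0,1],[0,0,0.2,0,0,0,1],[0,0,0,0,0,0,1],[0,0,0,0,0,0,1]]]'
```

```text
t: 26.9
tool_pos: [0.4723, 0.2371, 0.1177]
orientation: [3.141, -0.0, -0.002]
force: [0.2, 0.1, -0.9]
opening: 0.0219
t: 27.8
tool_pos: [0.4735, 0.2378, 0.0255]
orientation: [-3.141, 0.001, -0.003]
force: [0.0, 1.0, -0.2]
opening: 0.0214
```

```bash
python3 -m inch '[[[0,0,0.05,0,0,0,1],[0,0,0,0,0,0,0],[0,0,0,0,0,0,0],[0,0,0,0,0,0,0],[0,0,0,0,0,0,0]]]'
python3 -m inch '[[[0,0,-1,0,0,0,0],[0,0,-2,0,0,0,0],[0,0,-3,0,0,0,0],[0,0,-3,0,0,0,0],[0,0,0,0,0,0,0]]]' >/dev/null
python3 -m inch '[[[0,2,0,0,0,0,0],[0,3,0,0,0,0,0],[0,3,0,0,0,0,0],[0,3,0,0,0,0,0],[0,3,0,0,0,0,0]]]' >/dev/null
python3 -m inch '[[[0,3,0,0,0,0,0],[0,3,0,0,0,0,0],[0,3,0,0,0,0,0],[0,3,0,0,0,0,0],[0,1,0,0,0,0,0]]]' >/dev/null
python3 -m inch '[[[-1.3,0.3,2,0,0,0,0.1],[0,0,2,0,0,0,0.1],[0,0,2,0,0,0,0.1],[0,0,0,0,0,0,0.1],[0,0,0,0,0,0,0.1]]]' >/dev/null
python3 go.py .4605 -.037 .018 0
python3 -c "
from h import *
crop('side',220,120,200,150,4,'pics/s8.png')"
```

```text
t: 28.3
tool_pos: [0.4727, 0.2376, 0.0241]
orientation: [-3.141, 0.001, -0.0]
force: [0.0, 0.5, 0.5]
opening: 0.0454
t 30.3 pos [ 0.4593 -0.035   0.054 ] open 0.0422 q6 1.38
shift cm now-axes [0.12 0.21 3.6 ]
turn deg [-0.04  0.05 -0.  ] shift in goal axes [0.12 0.2  3.6 ]
```

View pics/s8.png

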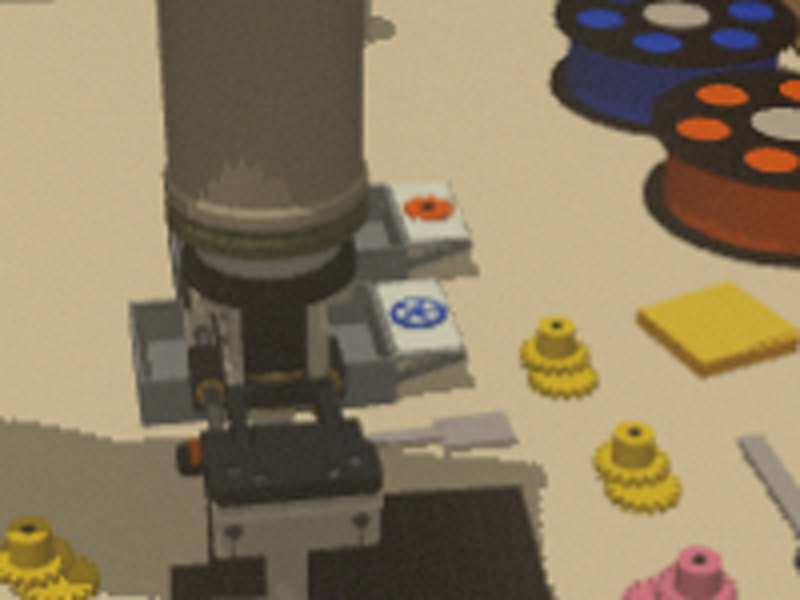

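The arm hides the left trays, so this crop tells me little: the plate's far half (about 430,560) is empty, as expected. I go on with the small gear.

```bash
python3 -m inch '[[[0.1,0.2,0,0,0,0,0.1],[0,0,1,0,0,0,0.1],[0,0,1,0,0,0,0.1],[0,0,1,0,0,0,0.1],[0,0,0.5,0,0,0,0.1]]]' >/dev/null
python3 -m inch '[[[0,0,0.1,0,0,0,0.1],[0,0,0,0,0,0,0.1],[0,0,0,0,0,0,0.1]]]'
python3 -m inch '[[[0,0,0,0,0,0,1],[0,0,0,0,0,0,1],[0,0,0,0,0,0,1],[0,0,0,0,0,0,1]]]' 15
python3 -m inch '[[[0,0,-0.5,0,0,0,1],[0,0,-1,0,0,0,1],[0,0,-2,0,0,0,1],[0,0,-3,0,0,0,1],[0,0,-3.5,0,0,0,1]]]' 15
python3 -m inch '[[[0,0,0,0,0,0,1],[0,0,0,0,0,0,1]]]'
python3 go.py .545 .377 .115 0
```

```text
t: 31.15
tool_pos: [0.4609, -0.0375, 0.0182]
orientation: [-3.141, 0.001, -0.001]
force: [0.1, 0.2, 1.1]
opening: 0.0422
t: 31.55
tool_pos: [0.4608, -0.0375, 0.0182]
orientation: [-3.141, 0.001, -0.001]
force: [-0.5, -0.3, 0.5]
opening: 0.0194
t: 32.05
tool_pos: [0.4597, -0.0373, 0.1189]
orientation: [-3.141, 0.001, 0.002]
force: [1.6, -0.6, -0.4]
opening: 0.0195
t: 32.25
tool_pos: [0.4617, -0.0377, 0.1197]
orientation: [3.141, -0.001, 0.005]
force: [-0.2, 0.2, -0.4]
opening: 0.0193
t 32.2 pos [ 0.4617 -0.0377  0.1197] open 0.0193 q6 1.38
shift cm now-axes [  8.31 -41.47   0.48]
turn deg [ 0.02 -0.19 -0.02] shift in goal axes [  8.33 -41.47   0.47]
```

```bash
python3 -m inch '[[[0.3,-1.5,0,0,0,0,1],[0.8,-3,0,0,0,0,1],[0.8,-3,0,0,0,0,1],[0.8,-3,0,0,0,0,1],[0.8,-3,0,0,0,0,1]]]' >/dev/null
python3 -m inch '[[[0.8,-3,0,0,0,0,1],[0.8,-3,0,0,0,0,1],[0.8,-3,0,0,0,0,1],[0.8,-3,0,0,0,0,1],[0.8,-3,0,0,0,0,1]]]' >/dev/null
python3 -m inch '[[[0.8,-3,0,0,0,0,1],[0,-3,0,0,0,0,1],[0,-3,0,0,0,0,1],[0,-3,0,0,0,0,1],[0,-1,0,0,0,0,1]]]' >/dev/null
python3 -m inch '[[[0,0,0,0,0,0,1],[0,0,0,0,0,0,1],[0,0,0,0,0,0,1]]]'
python3 go.py .545 .377 .0195 0
python3 -c "
from h import *
crop('side',220,100,200,150,4,'pics/s9.png')"
```

```text
t: 34.05
tool_pos: [0.5438, 0.376, 0.1176]
orientation: [3.141, -0.002, -0.001]
force: [-0.6, 0.5, -0.4]
opening: 0.0195
t 34.0 pos [0.5438 0.376  0.1176] open 0.0195 q6 2.1
shift cm now-axes [ 0.13 -0.1   9.81]
turn deg [ 0.03  0.03 -0.09] shift in goal axes [ 0.12 -0.1   9.81]
```

View pics/s9.png

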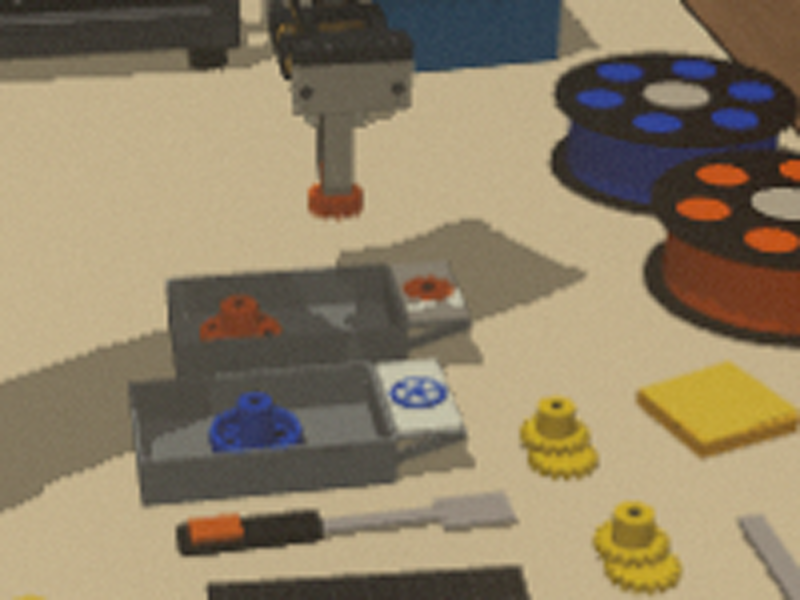

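The large gear (240,320) and the wheel (255,425) lie flat in their trays, and the small gear is held level. I lower it.

```bash
python3 -m inch '[[[0,0,2,0,0,0,1],[0,0,2,0,0,0,1],[0,0,2,0,0,0,1],[0,0,2,0,0,0,1],[0,0,1,0,0,0,1]]]' >/dev/null
python3 -m inch '[[[0,0,0.4,0,0,0,1],[0,0,0.3,0,0,0,1],[0,0,0,0,0,0,1],[0,0,0,0,0,0,1]]]'
python3 -m inch '[[[0,0,0.1,0,0,0,1],[0,0,0,0,0,0,0.1],[0,0,0,0,0,0,0.1],[0,0,0,0,0,0,0.1],[0,0,0,0,0,0,0.1]]]'
python3 -m inch '[[[0,0,-1,0,0,0,0.1],[0,0,-2,0,0,0,0.1],[0,0,-3,0,0,0,0.1],[0,0,-4,0,0,0,0.1],[0,0,-4,0,0,0,0.1]]]'
python3 -m inch '[[[-4,0,-2,0,0,0,0.1],[-4,0,-2,0,0,0,0.1],[-4,0,-2,0,0,0,0.1],[0,0,0,0,0,0,0.1],[0,0,0,0,0,0,0.1]]]'
python3 - <<'E'
from h import *
crop("top",110,180,420,130,1.9,"pics/t9.png"); crop("side",210,130,250,350,1.7,"pics/s10.png")
E
```

```text
t: 35.0
tool_pos: [0.5445, 0.3778, 0.0222]
orientation: [-3.141, 0.001, -0.002]
force: [0.6, 0.6, 0.4]
opening: 0.0195
t: 35.5
tool_pos: [0.5438, 0.3775, 0.0201]
orientation: [-3.141, 0.001, -0.0]
force: [0.9, -0.1, -0.1]
opening: 0.0412
t: 36.0
tool_pos: [0.5433, 0.3773, 0.1618]
orientation: [-3.142, 0.001, 0.001]
force: [2.0, 0.3, 0.5]
opening: 0.0419
t: 36.5
tool_pos: [0.4238, 0.3781, 0.2219]
orientation: [-3.14, -0.001, -0.005]
force: [0.3, -0.3, -0.4]
opening: 0.042
```

View pics/t9.png

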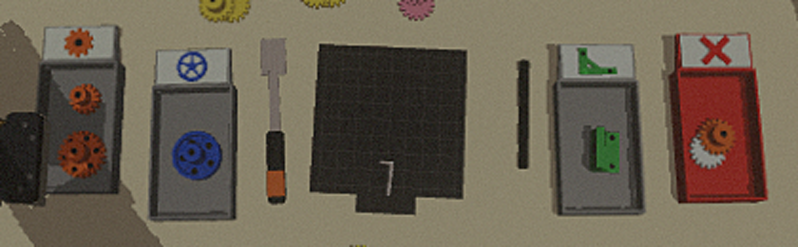

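View pics/s10.png

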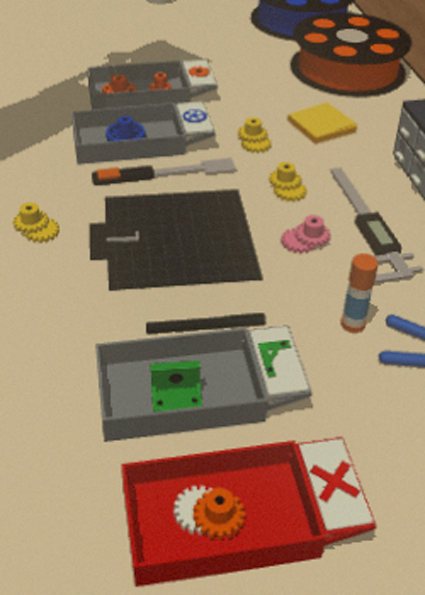

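All five prints lie flat in their own trays, the glue stick stands where it was, and the arm is clear. I hand the job in.

```bash
python3 -m inch '[[[0,0,0,0,0,0,0.1],[0,0,0,0,0,0,0.1]]]'; python3 -c "
from plant import robot
print(robot.close_job())"
```

```text
t: 36.8
tool_pos: [0.4242, 0.377, 0.2189]
orientation: [3.141, -0.002, -0.002]
force: [-0.2, -0.2, -0.1]
opening: 0.0415
the job is handed in; nothing more can be done
None
```

All five prints are sorted and the job is handed in, at about 37 s of the 128 s allowed. I gripped the bracket by its flange and the others by their hubs. Each was carried level, lowered to within about 2 mm of the tray floor and released.

The last top and side pictures, checked by eye, show:
- **Gear tray:** both good gears lie apart from each other.
- **Wheel tray:** the wheel lies near the middle.
- **Bracket tray:** the bracket lies with its base flat on the floor.
- **Scrap tray:** the failed gear lies near the middle.
- **Everything else:** all the prints look flat and the right way up. The glue stick still stands where it was, the look-alikes were not touched, and the arm was clear.

No check failed. The two cameras disagreed by 2 to 4 mm on the prints' positions, so I used roughly the mean, and every grasp closed at close to the expected width. One crop, taken just before the small gear was picked up, was mostly hidden by the arm and told me little.

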